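Shim the rocking check scale

ROBOT

A 7-joint arm with a two-finger parallel gripper is mounted at the origin on the work surface. World frame = base frame: x ahead of the robot, y to its left, z up, the work surface at z = 0. Lengths are in m, angles in rad, forces in N, time in s.
With the tool pointing down it reaches from about 0.425 to 0.8 m from the base axis. Payload 8.3 kg.
Tool frame: the origin (TCP) lies midway between the tips of the shut fingers; the grasp point (between the pads) lies behind it (robot.hold_point_z is the z of the grasp point in the tool frame, in m); z points along the fingers, y is the direction in which the jaws open and shut (so a half turn about z gives the same grasp; the last joint's range is limited). The gripper opens to 85 mm and grips with 20 to 120 N. Pads are 22 mm wide; open, the fingers measure 114 mm over their backs; the gripper's body (76 mm by 85 mm) begins 54 mm behind the grasp point. The pads swing forward as they close: fully open they stand 13 mm farther back than shut.
Start: joints at [1.176, 0.383, 0.016, 1.37, -0.006, 1.388, -0.046], TCP at [0.204, -0.591, 0.231] pointing down, gripper open.
Joint ranges: [-2.95, 2.95], [-0.25, 2.06], [-1.52, 1.56], [0.18, 2.33], [-1.44, 4.58], [0.02, 2.06], [-3.01, 3.01]. Speed limits (rad/s): [2.39, 2.39, 3.01, 3.01, 3.14, 3.14, 3.14].

INTERFACE

Orientations are given as a rotation vector (axis times angle).
In Python, from cell import robot gives the robot as it stands.
- The arm moves only by the tool arm_command, never from a script. Its argument "rows" is text: rows parted by semicolons, each of 4 numbers parted by spaces: the shift along the tool's x, y, z each as a share of 0.025 m, from -1 to 1, then the turn about the tool's z as a share of 4 degrees, from -1 to 1. A call has 1 to 10 rows; each row shifts and turns the pose as measured when the row begins, along the tool's axes as they then stand; what a row does not reach is not made up. A row lasts 1/10 s, in which the tool goes at most 50 mm and 8.59 degrees, less where a joint would pass 70% of its speed; a pose out of reach is approached as far as the arm can. A call with a number of a shift or a turn outside -1 to 1 is refused whole. A call with a gripper value outside its range is refused whole. "gripper" is the opening, from 0 (shut) to 1 (fully open), set as the call begins (left out, the last holds). The fingers move at their own pace and stop on an object; "grip_force" is the grip in N (left out, the last holds). Time passes only in rows, so rows that do not move let the fingers close. It gives the time, the measured TCP pose, the force and the opening at its end, in the units of the state.
- robot.state(): the state, without advancing time (a new reading comes with each control period).
- robot.read_camera(name): name is "scene" or "top" or "wrist"; returns a dict with "img" (480x640x3 uint8, red, green, blue), "fx", "fy", "cx", "cy" (pixels), "xyz" and "orientation" of the camera in the world. Camera axes: x right, y up, looking along -z (the intrinsics and any distortion apply to the point x, -y, -z); pixel columns grow to the right and rows downward; lengths in m; the calibration is good to about 2 mm. A picture is of the moment at which its call begins. There is no depth.
- robot.sign_off(): hands the job in, once; it reports no verdict.
The state is a dict: "t": time; "joint_positions": joint angles; "qvel": joint speeds; "joint_torque": joint torques, N m; "tool_pos": TCP position; "tcp_rot": TCP orientation; "ft_force": force on the tool from outside, world axes, zero at the start; "ft_torque": the same for the moment, N m; "finger_gap": finger opening in m.
Only numpy, scipy, OpenCV 4.12 (cv2) and the standard library are available. Lean on these libraries where they do the work, as an engineer would, in place of code of your own. Each camera call takes 0.05 s, during which the arm holds its last target.

TASK

The check scale rocks because one foot, at the corner with the blue dot, is too short. Without picking the yellow wedge up, push it along the bench, thin end first, under that foot until the scale stands level and the rocking stops; then press down firmly on the blue dot with a fingertip to check that it stays level, and back away. Leave the wedge in place and everything else on the bench undisturbed.

Things in the scene. Friction and masses are not known exactly. Their poses are not given: they have to be found in the camera images.
- scale_base: The check scale: a low silver box, 240 x 240 mm, flat top 75, underside 32 mm above the bench, steel pan 164 mm across in its middle, up to 85 mm. Origin on the bench under its middle; x points from display face to back, y to its left, z up (this frame does not tilt). It does not slide. Feet at x, y = +-95 mm, the short one at x -95, y +95. Rubber tilt stop, 20 mm across, at x -40, y +40.
- scale (a joint): Rocking angle of the scale about the diagonal through its two fixed feet: 0 = level (three good feet down; it goes no further that way), 0.0745 = fully tipped, short-foot corner down, as at the start. Its weight bears with about 3 to 4 N on the short foot; it moves freely.
- short_foot (a point): Lowest point of the short foot, a black rubber ball end 28 mm across, 25 mm inside both edges of the scale. 13 mm above the bench when level, 3 mm when fully tipped. Axes like the scale's, tilting with it.
- blue_dot (a point): Centre of the top of the blue dot, a round pad 28 mm across and 3 mm high on the top of the scale straight above the short foot; 78 mm above the bench when level.
- wedge: Loose yellow wedge, 90 g, 140 mm long (y), 40 mm wide (x); top rises evenly from 2 mm at the thin end (y -70) to 24 mm at the thick end (y +70). Origin: centre of the flat underside. Starts left of the scale, thin end roughly towards it, out of line with the foot. Pushed along the scale's -y with 4 to 9 N, it levels the scale with the foot 70 mm from the thin end, jams and stays.
- tin0: Gold tin, 84 mm across, 42 mm high, on the tray; bystander. Origin under its centre.
- tin1: Second gold tin on the tray, the same; bystander.
- tin2: Third gold tin on the tray, the same; bystander.
- tin3: Gold tin standing on the bench, the same; bystander.
- weight: Brass check weight with a knob, 38 mm across, 64 mm high; bystander. Origin under its centre.
- jar: Jar with white cap, 64 mm across, 90 mm high; bystander. Origin under its centre.
- spoon: Steel spoon 200 mm long lying on the bench; bystander. Origin near its middle.
Mind the look-alikes: they are no part of the job. Several things look just like the wedge: the one meant starts nearest to the robot's base.

How it is judged:
By the outcome, as a careful person would: the job done as asked, in the order asked, and still so for the second after the job is handed in, with the robot touching nothing.
It also fails if it takes over 58 s, if anything falls off the work surface, if the arm or the gripper's body presses on something with over 40 N, if the wrist force passes 120 N, or if a joint passes its speed limit or range.

## Working session

There is one attempt and no reset: what is moved stays moved. The work goes in short steps, Python scripts to look and compute and a tool call to move; the robot and the scene stay as the last step left them, time stands still between calls to the robot, and variables do not carry over. Pictures are saved under pics/ and viewed, and the job is handed in when it is done.

Besides the shell and the picture viewer there is one more tool, called as a command line: name --argument value ..., lists and objects as JSON in quotes. arm_command: Moves the arm, as the interface text tells. Its arguments: {"type":"object","properties":{"rows":{"type":"string"},"gripper":{"type":"number"},"grip_force":{"type":"number"}},"required":["rows"]}

```bash
ls; mkdir -p pics; python3 - <<'E'
from cell import robot
import cv2
s=robot.state();print(s, robot.hold_point_z)
for n in("scene","top","wrist"):
    d=robot.read_camera(n);cv2.imwrite(f"pics/{n}0.png",d["img"][:,:,::-1]);print(n,{k:v for k,v in d.items() if k!="img"})
E
```

```text
pics
{'t': 0.0, 'joint_positions': array([ 1.17607559,  0.38425752,  0.01638822,  1.37117726, -0.00630408,
        1.38819858, -0.046512  ]), 'qvel': array([-1.31274029e-03,  1.85416137e-05, -2.12912340e-04, -1.95919724e-03,
        2.08452663e-03,  3.21765933e-04,  4.26330297e-04]), 'joint_torque': array([ 1.02004084e-03, -6.27595997e+01,  8.44465233e-01, -3.71821475e+01,
        1.63462531e-02,  1.39662501e-02,  4.10255006e-05]), 'tool_pos': array([ 0.2034629 , -0.5904129 ,  0.23025645]), 'tcp_rot': array([-3.09651358e+00, -5.18569919e-01,  5.76352640e-04]), 'ft_force': array([0.67305466, 0.07780168, 0.44812316]), 'ft_torque': array([ 0.0633236 , -0.03107323, -0.02489759]), 'finger_gap': 0.0854756842614398} -0.0187
scene {'fx': 605.6305175066097, 'fy': 605.6305175066097, 'cx': 329.2150127476026, 'cy': 249.74251798082895, 'xyz': array([ 1.36327472, -0.55263683,  1.2530572 ]), 'orientation': array([0.65762004, 0.33691187, 0.90574573])}
top {'fx': 555.5546326093387, 'fy': 555.5546326093387, 'cx': 316.45637211014105, 'cy': 235.10785771811572, 'xyz': array([0.38470469, 0.01334187, 1.48216217]), 'orientation': array([ 0.08990953, -0.07583674, -1.56603177])}
wrist {'fx': 392.20299326583, 'fy': 392.20299326583, 'cx': 321.9898822840119, 'cy': 247.9849154594451, 'xyz': array([ 0.27811698, -0.56393244,  0.3738412 ]), 'orientation': array([-0.27189643,  0.19557856, -1.22819747])}
```

View pics/top0.png

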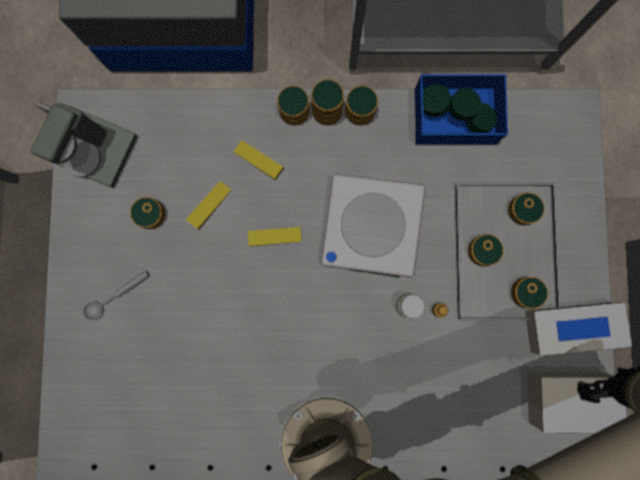

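View pics/scene0.png

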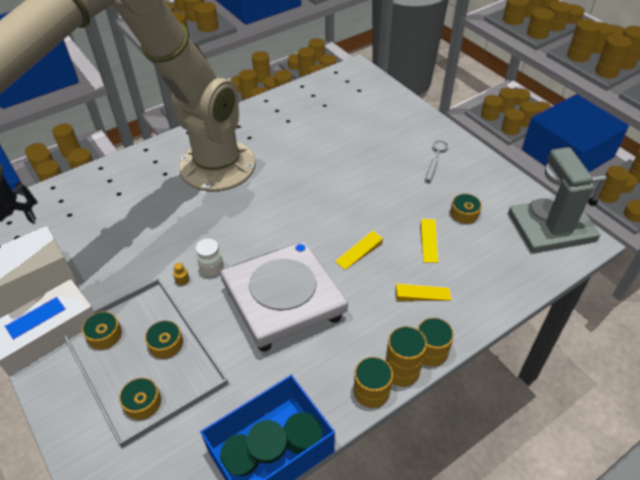

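View pics/wrist0.png

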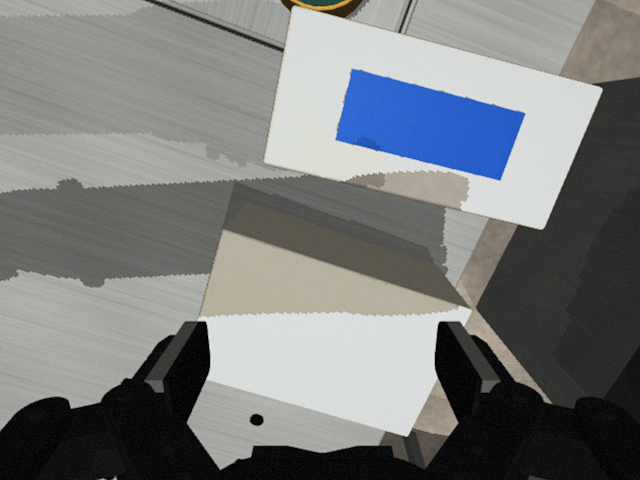

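```bash
cat > h.py <<'E'
import numpy as np, cv2
from scipy.spatial.transform import Rotation as R
from cell import robot
def ray(d,u,v):
    r=np.array([(u-d["cx"])/d["fx"],-(v-d["cy"])/d["fy"],-1.0])
    return R.from_rotvec(d["orientation"]).apply(r)
def at(d,u,v,z):
    r=ray(d,u,v);c=np.asarray(d["xyz"]);return c+r*(z-c[2])/r[2]
def proj(d,p):
    q=R.from_rotvec(d["orientation"]).inv().apply(np.asarray(p)-d["xyz"])
    return d["cx"]+d["fx"]*q[0]/-q[2], d["cy"]+d["fy"]*q[1]/q[2]
def crop(d,x0,y0,x1,y1,k,fn):
    cv2.imwrite(fn,cv2.resize(d["img"][y0:y1,x0:x1,::-1],None,fx=k,fy=k,interpolation=cv2.INTER_CUBIC))
E
python3 - <<'E'
from h import *
d=robot.read_camera("top");crop(d,230,150,430,290,4,"pics/topcrop.png")
s=robot.read_camera("scene");crop(s,210,220,400,360,4,"pics/scrop.png")
hsv=cv2.cvtColor(d["img"],cv2.COLOR_RGB2HSV)
m=((hsv[...,0]>20)&(hsv[...,0]<35)&(hsv[...,1]>170)&(hsv[...,2]>90)).astype(np.uint8)
n,l,st,c=cv2.connectedComponentsWithStats(m)
for i in range(1,n):
    if st[i,4]>300:
        pts=np.argwhere(l==i)[:,::-1].astype(np.float32);r=cv2.minAreaRect(pts)
        b=cv2.boxPoints(r);print(r);print(np.array([at(d,*p,0.012)[:2] for p in b]).round(4), at(d,*c[i],0.012).round(4))
m=((hsv[...,0]>100)&(hsv[...,0]<125)&(hsv[...,1]>150)).astype(np.uint8);m[:200]=0;m[:,450:]=0
n,l,st,c=cv2.connectedComponentsWithStats(m)
print([(c[i],st[i,4],at(d,*c[i],0.068).round(4)) for i in range(1,n)])
E
```

```text
((258.30767822265625, 159.53846740722656), (47.70421600341797, 12.75810432434082), 33.690067291259766)
[[0.7672 0.2484]
 [0.7967 0.2298]
 [0.7237 0.1213]
 [0.6946 0.14  ]] [0.745  0.1848 0.012 ]
((209.1516876220703, 204.5792999267578), (13.785550117492676, 49.99338150024414), 41.6335334777832)
[[0.5837 0.3722]
 [0.6854 0.2855]
 [0.6605 0.2572]
 [0.5591 0.344 ]] [0.6208 0.3171 0.012 ]
((274.041015625, 235.95083618164062), (12.76554012298584, 51.15269470214844), 84.80557250976562)
[[0.5486 0.2094]
 [0.5613 0.0736]
 [0.5273 0.0703]
 [0.5145 0.2057]] [0.5379 0.1386 0.012 ]
[(array([330.86206897, 256.5       ]), np.int32(58), array([ 0.4798, -0.0106,  0.068 ])), (array([ 94., 466.]), np.int32(1), array([-0.0382,  0.5715,  0.068 ]))]
```

View pics/topcrop.png

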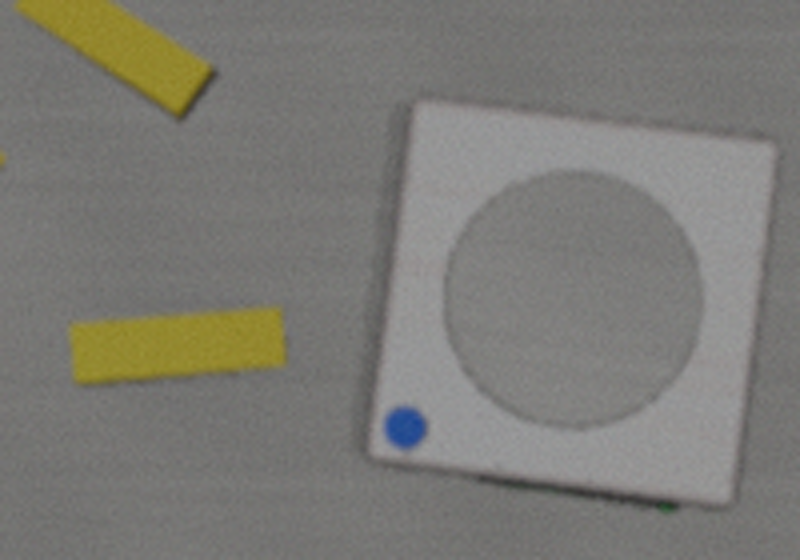

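View pics/scrop.png

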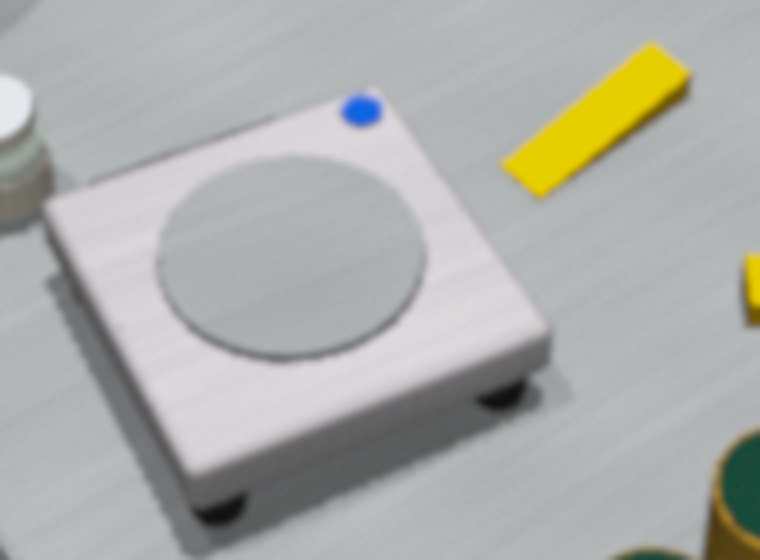

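```bash
cat >> h.py <<'E'
def s2w(p,P,th):  # scale frame point->world; P=(x,y,yaw)
    ax=np.array([1,1,0])/2**.5   # raise sign: short corner (-,+) goes down
    q=R.from_rotvec(-ax*th).apply(p)
    if th>0 and R.from_rotvec(-ax*th).apply([-.1,.1,0])[2]>0: q=R.from_rotvec(ax*th).apply(p)
    return R.from_euler('z',P[2]).apply(q)+[P[0],P[1],0]
E
python3 - <<'E'
from h import *
from scipy.optimize import least_squares
d=robot.read_camera("top");s=robot.read_camera("scene")
t=lambda u,v:(230+(u+.5)/4-.5,150+(v+.5)/4-.5)
c=lambda u,v:(210+(u+.5)/4-.5,220+(v+.5)/4-.5)
D=(-.095,.095,.078)
h=.12
obs=[(d,t(415,100),(h,h,.075)),(d,t(775,142),(h,-h,.075)),(d,t(733,503),(-h,-h,.075)),(d,t(370,458),(-h,h,.075)),(d,t(405,427),D),
(s,c(361,111),D),(s,c(380,88),(-h,h,.075)),(s,c(45,207),(-h,-h,.075)),(s,c(192,472),(h,-h,.075)),(s,c(551,327),(h,h,.075)),]
f=lambda P:np.array([np.subtract(proj(cam,s2w(p,P,.0745)),o) for cam,o,p in obs]).ravel()
r=least_squares(f,[.56,-.09,0]);P=r.x;print(P,np.degrees(P[2]));print(r.fun.reshape(-1,2).round(2))
for n in (0,1):
    o=obs; rr=least_squares(lambda P:np.array([np.subtract(proj(cam,s2w(p,P,.0745)),o_) for cam,o_,p in obs if (cam is d)==(n==0)]).ravel(),P);print(rr.x)
foot=s2w((-.095,.095,.013),P,.0745);dot=s2w(D,P,.0745);print("foot",foot,s2w((-.095,.095,.013),P,0),"dot",dot,"level",s2w(D,P,0))
# wedge fit
t2=[(70,324),(282,309),(285,366),(76,382)]
w=[(d,t(*t2[0]),(-0.02,.07,.024)),(d,t(*t2[1]),(-.02,-.07,.002)),(d,t(*t2[2]),(.02,-.07,.002)),(d,t(*t2[3]),(.02,.07,.024))]
w=[(a,b,(-p[0],p[1],p[2])) for a,b,p in w]
w+=[(s,c(652,42),(-.02,.07,.024)),(s,c(690,77),(.02,.07,.024)),(s,c(540,197),(.02,-.07,.002)),(s,c(501,165),(-.02,-.07,.002))]
r=least_squares(lambda P:np.array([np.subtract(proj(cam,s2w(p,P,0)),o) for cam,o,p in w]).ravel(),[.54,.14,0]);W=r.x;print("wedge",W,np.degrees(W[2]));print(r.fun.reshape(-1,2).round(2))
# wedge in scale frame
q=R.from_euler('z',-P[2]).apply([W[0]-P[0],W[1]-P[1],0]);print("wedge in scale",q,np.degrees(W[2]-P[2]))
for n,u,v in(("tin3",148,212),("jar",411,306),("weight",441,310)):print(n,at(d,u,v,.05))
E
```

```text
[ 0.56618445 -0.121755   -0.12786889] -7.326347933113749
[[-1.23 -2.46]
 [ 2.25 -1.96]
 [ 1.42  1.52]
 [-1.96  0.49]
 [ 0.18 -0.24]
 [ 0.13 -0.16]
 [-0.35 -2.6 ]
 [-2.36 -1.85]
 [-0.41  1.  ]
 [ 2.07 -0.34]]
[ 0.56497585 -0.12133127 -0.12503191]
[ 0.56791396 -0.12246955 -0.13111122]
foot [ 0.4837109  -0.01494523  0.0029641 ] [ 0.48407451 -0.01541612  0.013     ] dot [ 0.48075408 -0.01111591  0.0677838 ] level [ 0.48407451 -0.01541612  0.078     ]
wedge [0.53855709 0.1388144  0.09326851] 5.343892173210287
[[-0.09 -0.5 ]
 [-0.05 -0.5 ]
 [ 0.49  0.02]
 [-0.43  0.01]
 [-0.19 -0.26]
 [ 0.46 -0.88]
 [-0.35  0.42]
 [-0.55 -0.3 ]]
wedge in scale [-0.0606298   0.25491903  0.        ] 12.670240106324037
tin3 [0.59593151 0.46653195 0.05      ]
jar [ 0.35502506 -0.21567135  0.05      ]
weight [ 0.34519218 -0.29194405  0.05      ]
```

Candidates for the wedge in the top view: yellow wedges at (274,237), (209,205) and (259,160). The one at (274,237) is nearest to the base (327,440). The crop shows its thin end towards the scale, near the blue-dot corner (331,257), so I choose it. I'll turn the tool first.

arm_command --rows "0 0 0 -1;0 0 0 -1;0 0 0 -1;0 0 0 -1;0 0 0 -1;0 0 0 -1;0 0 0 -1;0 0 0 -1;0 0 0 -1;0 0 0 -1"

```text
t: 1.35
tool_pos: [0.2034, -0.5905, 0.2305]
tcp_rot: [-2.712, -1.583, -0.0]
ft_force: [0.3, 0.3, -0.7]
finger_gap: 0.0854
```

```bash
cat >> h.py <<'E'
P=np.array([.5660,-.1217,-.1275])
def toS(p):return R.from_euler('z',-P[2]).apply(np.asarray(p)-[P[0],P[1],0])
def where(tgt=None):
    s=robot.state();T=R.from_rotvec(s["tcp_rot"]);M=T.as_matrix()
    yaw=np.degrees(np.arctan2(M[1,1],M[0,1])-P[2])
    print("t",round(s["t"],2),"tcpS mm",(toS(s["tool_pos"])*1e3).round(1),"yawrel",yaw.round(2),"tilt z",M[:,2].round(3),"F",s["ft_force"].round(1),"gap",round(s["finger_gap"]*1e3,1))
    if tgt is not None:
        w=R.from_euler('z',P[2]).apply(tgt)+[P[0],P[1],0]
        print("delta rows (25mm units)",(T.inv().apply(w-s["tool_pos"])/.025).round(2))
E
python3 -c "
from h import *
where([-.07,.29,.1])"
```

```text
t 1.35 tcpS mm [-300.  -511.1  230.5] yawrel -22.14 tilt z [-0.001  0.001 -1.   ] F [ 0.3  0.3 -0.7] gap 85.4
delta rows (25mm units) [33.14 -3.54  5.25]
```

arm_command --rows "0 0 0 -1;0 0 0 -1;0 0 0 -1;0 0 0 -1;0 0 0 -1;0 0 0 -1;0 0 0 -1;0 0 0 -1;0 0 0 -0.8"

```text
t: 2.25
tool_pos: [0.203, -0.5903, 0.23]
tcp_rot: [-2.075, -2.356, -0.001]
ft_force: [-0.3, -0.2, -0.3]
finger_gap: 0.0856
```

```bash
python3 -c "
from h import *
where([0,-.1,.23]);where([-.076+.007,.255+.035,.1])"
```

```text
t 2.25 tcpS mm [-300.5 -510.9  230. ] yawrel 14.58 tilt z [-0.001  0.002 -1.   ] F [-0.3 -0.2 -0.3] gap 85.6
delta rows (25mm units) [12.88 15.77  0.02]
t 2.25 tcpS mm [-300.5 -510.9  230. ] yawrel 14.58 tilt z [-0.001  0.002 -1.   ] F [-0.3 -0.2 -0.3] gap 85.6
delta rows (25mm units) [28.66 17.03  5.25]
```

arm_command --rows "1 1 0 0;1 1 0 0;1 1 0 0;1 1 0 0;1 1 0 0;1 1 0 0;1 1 0 0;1 1 0 0;1 1 0 0;1 1 0 0"

```text
t: 3.25
tool_pos: [0.4214, -0.3062, 0.2292]
tcp_rot: [-2.088, -2.345, 0.005]
ft_force: [-0.6, -0.3, 0.1]
finger_gap: 0.0859
```

arm_command --rows "1 1 0 0;1 1 0 0;1 1 0 0;1 1 0 0;1 1 0 0;1 1 0 0;1 0 0 0;1 0 0 0;1 0 0 0;1 0 0 0"

```text
t: 4.25
tool_pos: [0.5482, -0.0277, 0.2287]
tcp_rot: [-2.089, -2.347, 0.002]
ft_force: [0.6, -0.6, 0.5]
finger_gap: 0.0855
```

```bash
python3 -c "
from h import *
where([-.068,.289,.1])"
```

```text
t 4.25 tcpS mm [-29.6  91.  228.7] yawrel 13.97 tilt z [-0.001 -0.001 -1.   ] F [ 0.6 -0.6  0.5] gap 85.5
delta rows (25mm units) [8.06 0.43 5.14]
```

arm_command --rows "1 0 0 0;1 0 0 0;1 0 0 0.3;1 0 0 0;1 0.4 0 0;1 0 0.5 0;1 0 1 0;1 0 1 0;0 0 1 0;0 0 0 0"

```text
t: 5.25
tool_pos: [0.5365, 0.1846, 0.1406]
tcp_rot: [2.107, 2.326, 0.005]
ft_force: [-0.7, -0.9, -0.3]
finger_gap: 0.0853
```

```bash
python3 -c "
from h import *
where([-.068,.289,.1])
d=robot.read_camera('wrist');cv2.imwrite('pics/w1.png',d['img'][:,:,::-1])"
```

```text
t 5.25 tcpS mm [-68.2 300.  140.6] yawrel 12.95 tilt z [ 0.004  0.    -1.   ] F [-0.7 -0.9 -0.3] gap 85.3
delta rows (25mm units) [-0.43 -0.1   1.62]
```

View pics/w1.png

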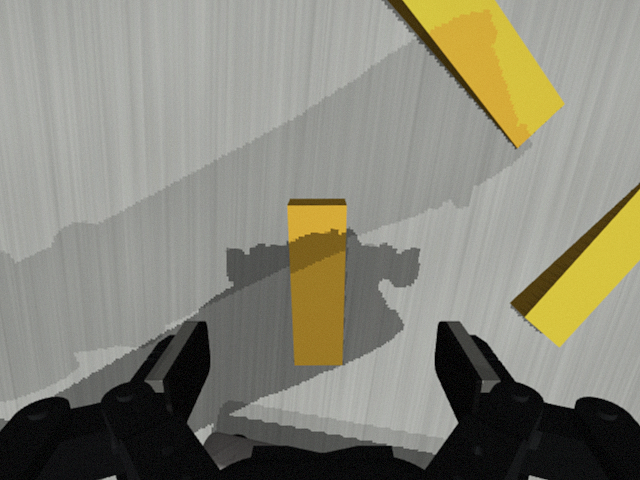

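The wrist view shows the chosen wedge from its thick end (317,200) to its thin end (318,365). It is centred between the open fingers (x 208 and 437) and square to them. I'll lower around it to cage it loosely.

arm_command --rows "-0.4 0 1 0;0 0 1 0;0 0 1 0;0 0 1 0;0 0 0.8 0;0 0 0 0"

```text
t: 5.9
tool_pos: [0.5488, 0.173, 0.0307]
tcp_rot: [2.108, 2.309, 0.028]
ft_force: [-0.7, -0.2, 0.4]
finger_gap: 0.0852
```

```bash
python3 -c "
from h import *
where([-.068,.289,.007])"
```

```text
t 5.9 tcpS mm [-54.5 290.1  30.7] yawrel 12.5 tilt z [ 0.023  0.003 -1.   ] F [-0.7 -0.2  0.4] gap 85.2
delta rows (25mm units) [ 0.07 -0.56  0.94]
```

```bash
python3 -c "
from h import *
print(robot.state()['joint_positions'].round(3))"
```

```text
[ 0.121  0.524 -0.623  1.741  0.37   0.971 -0.553]
```

arm_command --rows "0 -0.5 0 0;0 0 0 0"

```text
t: 6.1
tool_pos: [0.5387, 0.1714, 0.034]
tcp_rot: [2.109, 2.304, 0.033]
ft_force: [-0.5, 0.5, 0.4]
finger_gap: 0.0858
```

```bash
python3 -c "
from h import *
where([-.068,.289,.007]);print(robot.state()['joint_positions'].round(3))"
```

```text
t 6.1 tcpS mm [-64.3 287.3  34. ] yawrel 12.37 tilt z [ 0.027  0.004 -1.   ] F [-0.5  0.5  0.4] gap 85.8
delta rows (25mm units) [ 0.1  -0.16  1.07]
[ 0.13   0.499 -0.63   1.77   0.361  0.962 -0.556]
```

arm_command --rows "0 -0.15 0.3 0;0 0 0.3 0;0 0 0.3 0;0 0 0 0"

```text
t: 6.5
tool_pos: [0.5397, 0.1709, 0.0139]
tcp_rot: [2.109, 2.298, 0.041]
ft_force: [-0.4, -0.3, 0.2]
finger_gap: 0.0854
```

```bash
python3 -c "
from h import *
where([-.068,.289,.007])
d=robot.read_camera('wrist');cv2.imwrite('pics/w2.png',d['img'][:,:,::-1])"
```

```text
t 6.5 tcpS mm [-63.3 286.9  13.9] yawrel 12.23 tilt z [ 0.034  0.005 -0.999] F [-0.4 -0.3  0.2] gap 85.4
delta rows (25mm units) [ 0.12 -0.18  0.27]
```

View pics/w2.png

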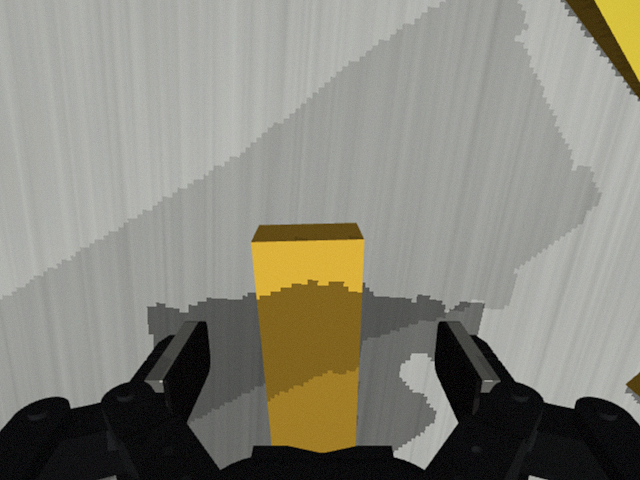

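arm_command --rows "0.1 -0.15 0.2 0;0 0 0.1 0;0 0 0 0;0 0 0 0;0 0 0 0;0 0 0 0" --gripper 0.57 --grip_force 20

```text
t: 7.15
tool_pos: [0.5361, 0.174, 0.0062]
tcp_rot: [2.108, 2.299, 0.043]
ft_force: [-0.1, 1.0, -1.0]
finger_gap: 0.0488
```

```bash
python3 -c "
from h import *
where([-.068,.289,.007])
d=robot.read_camera('wrist');cv2.imwrite('pics/w3.png',d['img'][:,:,::-1])"
```

```text
t 7.15 tcpS mm [-67.3 289.5   6.2] yawrel 12.27 tilt z [ 0.035  0.005 -0.999] F [-0.1  1.  -1. ] gap 48.8
delta rows (25mm units) [-0.01 -0.03 -0.03]
```

View pics/w3.png

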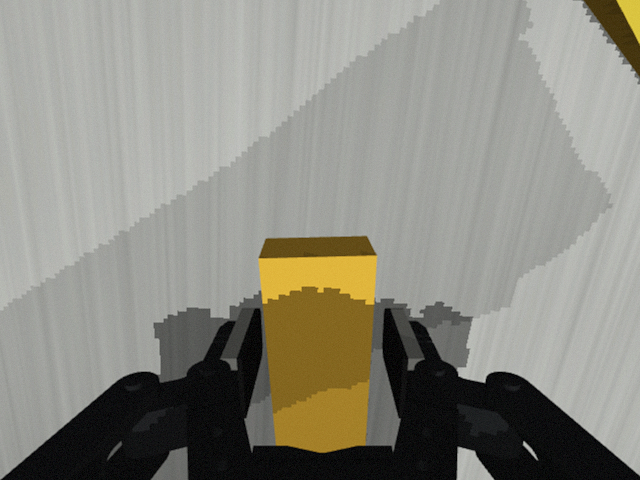

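arm_command --rows "0 0 0 0;0 0 0 0;0 0 0 0;0 0 0 0" --gripper 0.49

```text
t: 7.6
tool_pos: [0.5362, 0.174, 0.0064]
tcp_rot: [2.108, 2.299, 0.043]
ft_force: [0.2, -0.1, -0.6]
finger_gap: 0.0416
```

```bash
python3 -c "
from h import *
where()"
```

```text
t 7.6 tcpS mm [-67.2 289.5   6.4] yawrel 12.26 tilt z [ 0.035  0.005 -0.999] F [ 0.2 -0.1 -0.6] gap 41.6
```

Loosely caged (gap 41.6 mm, wedge 40 mm). Next I'll turn and shift it slowly.

arm_command --rows "0 0 0 0.5;0 0 0 0.5;0 0 0 0.5;0 0 0 0.5;0 0 0 0.5;0 0 0 0.5;0 0 0 0.5;0 0 0 0"

```text
t: 8.4
tool_pos: [0.5366, 0.1737, 0.0065]
tcp_rot: [2.385, 2.015, 0.047]
ft_force: [0.3, -0.5, 0.2]
finger_gap: 0.042
```

```bash
python3 -c "
from h import *
where([-.095,.289,.0065])"
```

```text
t 8.4 tcpS mm [-66.8 289.2   6.5] yawrel -2.32 tilt z [ 0.035  0.005 -0.999] F [ 0.3 -0.5  0.2] gap 42.0
delta rows (25mm units) [-0.05 -1.13 -0.04]
```

arm_command --rows "0 -0.3 0 0;0 -0.3 0 0;0 -0.3 -0.03 0;0 -0.25 0 0;0 0 0 0"

```text
t: 8.9
tool_pos: [0.5056, 0.1791, 0.0065]
tcp_rot: [2.381, 2.019, 0.048]
ft_force: [0.9, 0.3, -1.6]
finger_gap: 0.0419
```

```bash
python3 -c "
from h import *
where([-.095,.289,.0065])
d=robot.read_camera('wrist');cv2.imwrite('pics/w4.png',d['img'][:,:,::-1])
d=robot.read_camera('top');crop(d,230,150,430,290,4,'pics/t4.png')"
```

```text
t 8.9 tcpS mm [-98.2 290.7   6.5] yawrel -2.12 tilt z [ 0.036  0.005 -0.999] F [ 0.9  0.3 -1.6] gap 41.9
delta rows (25mm units) [-0.06  0.13  0.01]
```

View pics/w4.png

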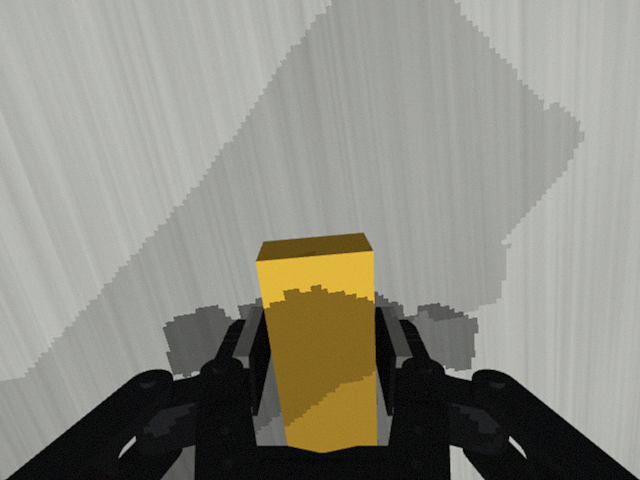

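View pics/t4.png

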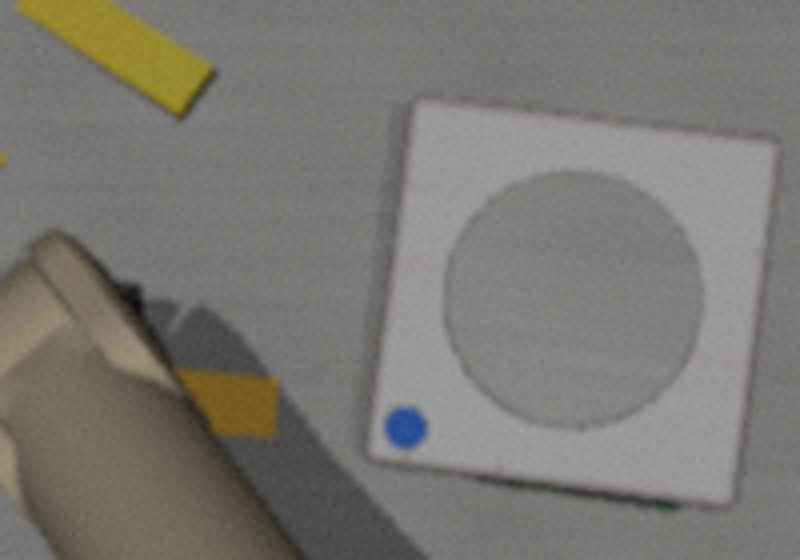

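```bash
python3 -c "
from h import *
d=robot.read_camera('top')
t=lambda u,v:(230+(u+.5)/4-.5,150+(v+.5)/4-.5)
for p in ((278,378),(274,438),(276,408),(182,370)): print(p,(toS(at(d,*t(*p),.002 if p[0]>200 else .016))*1e3).round(1))
"
```

```text
(278, 378) [-73.2 187.1   2. ]
(274, 438) [-113.4  184.4    2. ]
(276, 408) [-93.3 185.7   2. ]
(182, 370) [-77.4 250.2  16. ]
```

arm_command --rows "0 0 0 0.5;0 0 0 0.5;0 0.1 0 0;0 0.1 0 0;0 0 0 0"

```text
t: 9.55
tool_pos: [0.513, 0.177, 0.0065]
tcp_rot: [2.454, 1.932, 0.05]
ft_force: [-0.0, 0.5, 0.4]
finger_gap: 0.0418
```

```bash
python3 -c "
from h import *
where([-.095,.289,.0065])
d=robot.read_camera('top');crop(d,230,150,430,290,4,'pics/t5.png')"
```

```text
t 9.55 tcpS mm [-90.5 289.6   6.5] yawrel -6.28 tilt z [ 0.037  0.006 -0.999] F [-0.   0.5  0.4] gap 41.8
delta rows (25mm units) [-0.04 -0.17 -0.01]
```

View pics/t5.png

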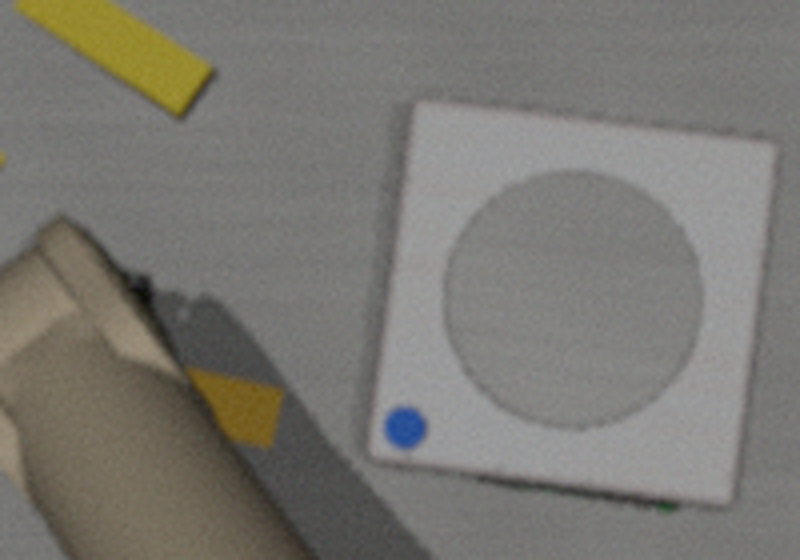

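```bash
cat >> h.py <<'E'
def thin(pts,extra=None):
    d=robot.read_camera('top')
    t=lambda u,v:(230+(u+.5)/4-.5,150+(v+.5)/4-.5)
    a,b=[toS(at(d,*t(*p),.002))[:2]*1e3 for p in pts]
    print(a.round(1),b.round(1),"mid",((a+b)/2).round(1),"yaw",np.degrees(np.arctan2(a[1]-b[1],a[0]-b[0])).round(1))
    if extra:
        e=toS(at(d,*t(*extra[:2]),extra[2]))[:2]*1e3;print("side yaw",np.degrees(np.arctan2(-(e-a)[0],(e-a)[1])).round(1))
E
python3 -c "
from h import *
thin([(283,391),(273,447)],(190,368,.016))"
```

```text
[-81.4 182.6] [-119.4  184.2] mid [-100.4  183.4] yaw -2.4
side yaw -5.5
```

arm_command --rows "0 0 0 -0.5;0 -0.1 0 -0.5;0 -0.08 0 -0.57;0 0 0 0"

```text
t: 10.05
tool_pos: [0.5081, 0.178, 0.0064]
tcp_rot: [2.336, 2.07, 0.049]
ft_force: [0.7, -0.4, -0.2]
finger_gap: 0.0418
```

arm_command --rows "0 0 0 0;0 0 0 0;0 0 0 0" --gripper 0.475

```text
t: 10.35
tool_pos: [0.5081, 0.178, 0.0064]
tcp_rot: [2.338, 2.068, 0.049]
ft_force: [0.1, -0.8, -0.2]
finger_gap: 0.0408
```

```bash
python3 -c "
from h import *
where([-.095,.289,.0065])
d=robot.read_camera('top');crop(d,230,150,430,290,4,'pics/t6.png')"
```

```text
t 10.35 tcpS mm [-95.6 289.9   6.4] yawrel 0.27 tilt z [ 0.037  0.006 -0.999] F [ 0.1 -0.8 -0.2] gap 40.8
delta rows (25mm units) [-0.04  0.02 -0.  ]
```

View pics/t6.png

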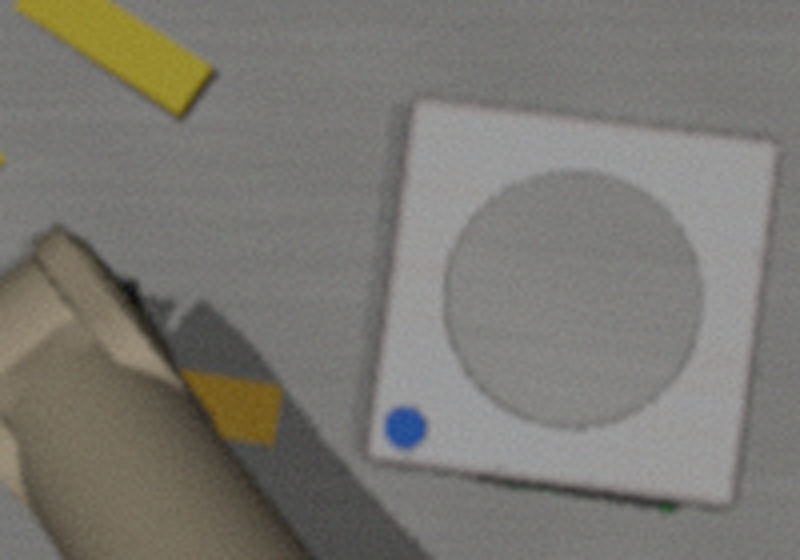

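```bash
python3 -c "
from h import *
thin([(281,386),(275,445)],(183,369,.016))"
```

```text
[-78.3 184.4] [-117.9  183.1] mid [-98.1 183.7] yaw 1.9
side yaw -1.4
```

arm_command --rows "0 0 0 0;0 0 0 0;0 0 -0.5 0;0 0 -0.5 0;0 0 -0.5 0;0 0 -0.4 0;0 0 0 0" --gripper 0.7

```text
t: 11.15
tool_pos: [0.5066, 0.1783, 0.0593]
tcp_rot: [2.337, 2.068, 0.051]
ft_force: [0.8, 0.0, 0.3]
finger_gap: 0.0597
```

arm_command --rows "0.5 0 0 0;0.5 0 0 0;0.5 0 0 0;0.5 0 0 0;0.5 0 0 0;0 0 0 0" --gripper 0.16

```text
t: 11.75
tool_pos: [0.5139, 0.2475, 0.0592]
tcp_rot: [2.336, 2.071, 0.051]
ft_force: [-1.0, -0.4, 0.3]
finger_gap: 0.0136
```

```bash
python3 -c "
from h import *
where([-.0965,.346,.008])
d=robot.read_camera('wrist');cv2.imwrite('pics/w7.png',d['img'][:,:,::-1])
d=robot.read_camera('top');crop(d,230,150,430,290,4,'pics/t7.png')"
```

```text
t 11.75 tcpS mm [-98.6 359.6  59.2] yawrel 0.39 tilt z [ 0.037  0.007 -0.999] F [-1.  -0.4  0.3] gap 13.6
delta rows (25mm units) [-0.57  0.01  2.04]
```

View pics/w7.png

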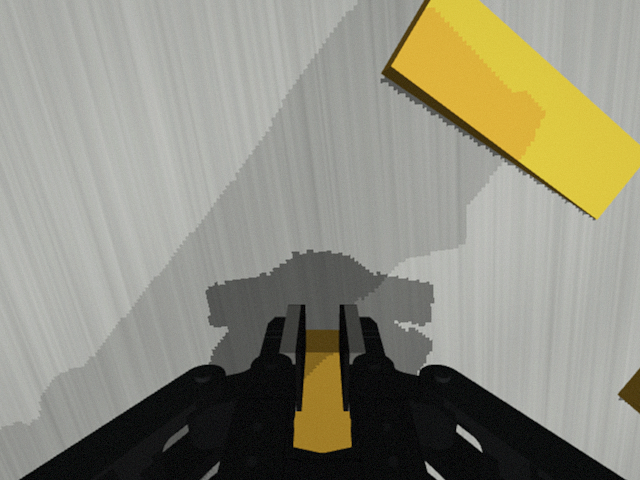

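View pics/t7.png

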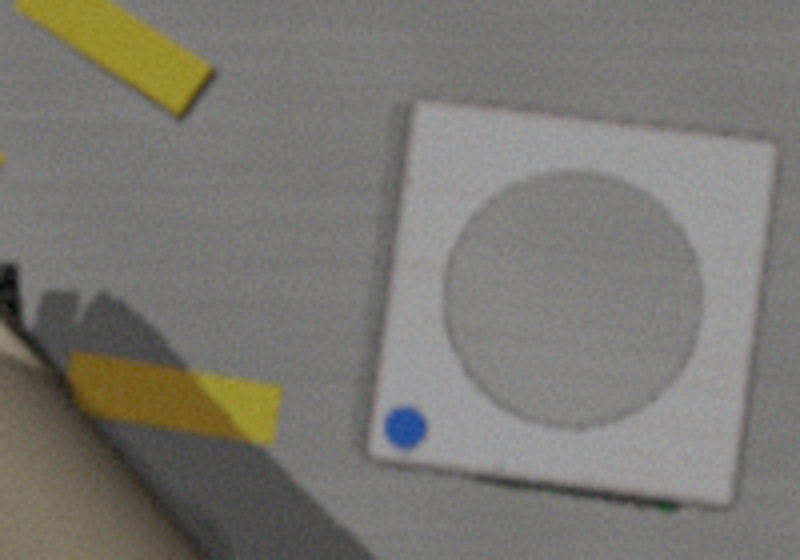

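arm_command --rows "0 0.05 0.5 0;0 0 0.5 0;0 0 0.5 0;0 0 0.5 0;0 0 0 0"

```text
t: 12.35
tool_pos: [0.5172, 0.2413, 0.003]
tcp_rot: [2.341, 2.063, 0.043]
ft_force: [0.9, 0.3, -0.1]
finger_gap: 0.0138
```

```bash
python3 -c "
from h import *
thin([(281,386),(274,443)],(70,352,.024))
where([-.0975,.338,.008])"
```

```text
[-78.3 184.4] [-116.7  183.9] mid [-97.5 184.1] yaw 0.7
side yaw -1.0
t 12.4 tcpS mm [-94.3 354.2   3.9] yawrel 0.08 tilt z [ 0.036  0.003 -0.999] F [-0.7  0.7  0. ] gap 13.5
delta rows (25mm units) [-0.65 -0.12 -0.18]
```

arm_command --rows "-0.2 -0.1 -0.17 0;-0.3 0 0 0;-0.3 0 0 0;-0.3 0 0 0;-0.3 0 0 0;-0.3 0 0 0;0 0 0 0"

```text
t: 13.1
tool_pos: [0.5103, 0.1956, 0.0101]
tcp_rot: [2.34, 2.06, 0.049]
ft_force: [0.0, -0.8, 0.5]
finger_gap: 0.0133
```

```bash
python3 -c "
from h import *
where([-.0965,.246,.008])
d=robot.read_camera('top');crop(d,230,150,430,290,4,'pics/t8.png')"
```

```text
t 13.1 tcpS mm [-95.6 307.6  10.1] yawrel 0.0 tilt z [ 0.039  0.003 -0.999] F [ 0.  -0.8  0.5] gap 13.3
delta rows (25mm units) [-2.47 -0.04  0.06]
```

View pics/t8.png

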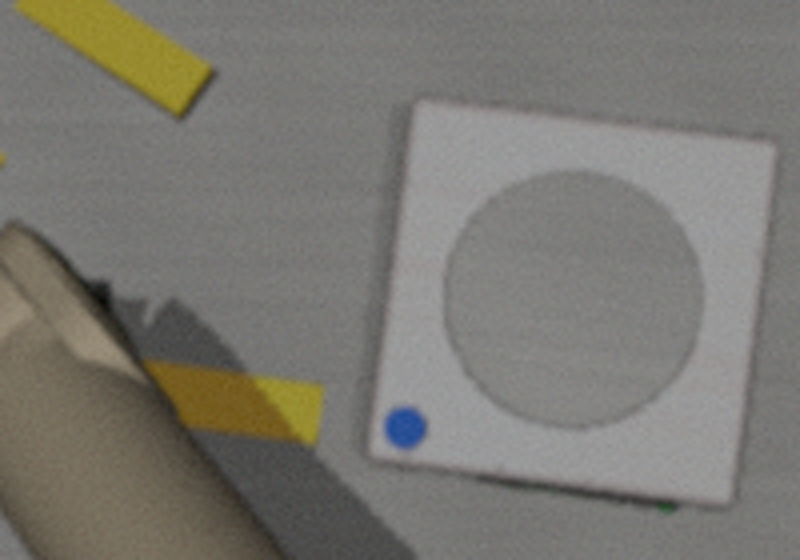

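```bash
python3 -c "
from h import *
thin([(324,385),(318,444)],(150,362,.022))"
```

```text
[-73.9 156. ] [-113.5  154.7] mid [-93.7 155.3] yaw 1.8
side yaw 0.7
```

arm_command --rows "-0.3 -0.02 0 0;-0.3 0 0.03 0;-0.3 0 0 0;-0.3 0 0 0;-0.3 0 0 0;-0.2 0 0 0;0 0 0 0"

```text
t: 13.9
tool_pos: [0.5039, 0.1521, 0.009]
tcp_rot: [2.339, 2.063, 0.051]
ft_force: [0.1, -0.5, 0.1]
finger_gap: 0.0134
```

```bash
python3 -c "
from h import *
where([-.0955,.177,.008])
d=robot.read_camera('top');crop(d,230,150,430,290,4,'pics/t9.png')"
```

```text
t 13.9 tcpS mm [-96.4 263.7   9. ] yawrel 0.13 tilt z [ 0.04   0.005 -0.999] F [ 0.1 -0.5  0.1] gap 13.4
delta rows (25mm units) [-3.47  0.03  0.01]
```

View pics/t9.png

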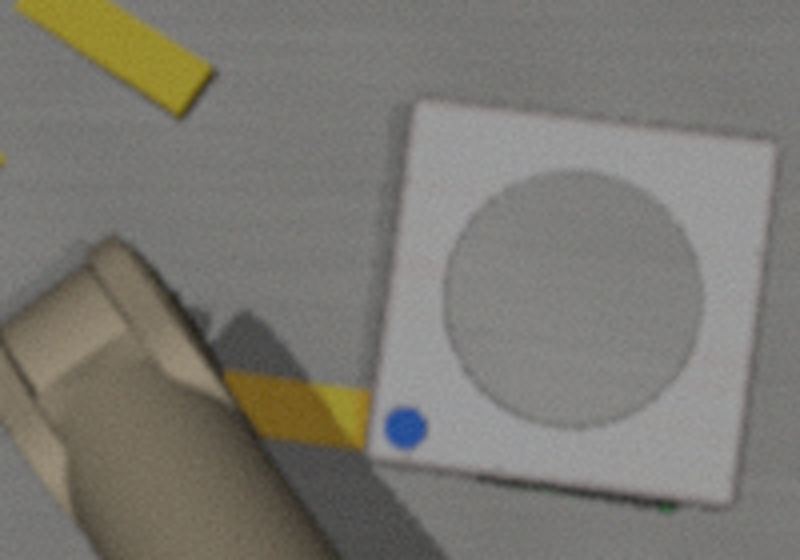

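arm_command --rows "-0.3 0.02 0 0;-0.3 0 0.03 0;-0.3 0 0 0;0 0 0 0"

```text
t: 14.35
tool_pos: [0.5016, 0.1295, 0.0082]
tcp_rot: [2.337, 2.065, 0.053]
ft_force: [0.2, 0.3, 0.5]
finger_gap: 0.0135
```

```bash
python3 -c "
from h import *
where([-.0955,.177,.008])"
```

```text
t 14.35 tcpS mm [-95.8 240.9   8.2] yawrel 0.23 tilt z [ 0.04   0.006 -0.999] F [0.2 0.3 0.5] gap 13.5
delta rows (25mm units) [-2.56  0.   -0.02]
```

arm_command --rows "-0.2 0 0 0;-0.2 0 0 0;-0.2 0 0 0"

```text
t: 14.65
tool_pos: [0.5005, 0.1191, 0.009]
tcp_rot: [2.335, 2.072, 0.064]
ft_force: [-0.1, 5.9, 0.4]
finger_gap: 0.0133
```

```bash
python3 -c "
from h import *
where([-.0955,.177,.008])"
```

```text
t 14.65 tcpS mm [-95.5 230.5   9. ] yawrel 0.46 tilt z [ 0.043  0.013 -0.999] F [-0.1  5.9  0.4] gap 13.3
delta rows (25mm units) [-2.14 -0.02  0.  ]
```

arm_command --rows "-0.25 0 0 0;-0.25 0 0 0;-0.25 0 0 0;-0.25 0 0 0;-0.25 0 0 0"

```text
t: 15.15
tool_pos: [0.4976, 0.0949, 0.0095]
tcp_rot: [2.329, 2.084, 0.079]
ft_force: [0.9, 5.0, -1.0]
finger_gap: 0.0135
```

```bash
python3 -c "
from h import *
where([-.0955,.177,.009])
d=robot.read_camera('top');crop(d,230,150,430,290,4,'pics/t10.png')"
```

```text
t 15.15 tcpS mm [-95.4 206.2   9.5] yawrel 0.92 tilt z [ 0.048  0.022 -0.999] F [ 0.9  5.  -1. ] gap 13.5
delta rows (25mm units) [-1.17 -0.02 -0.01]
```

View pics/t10.png

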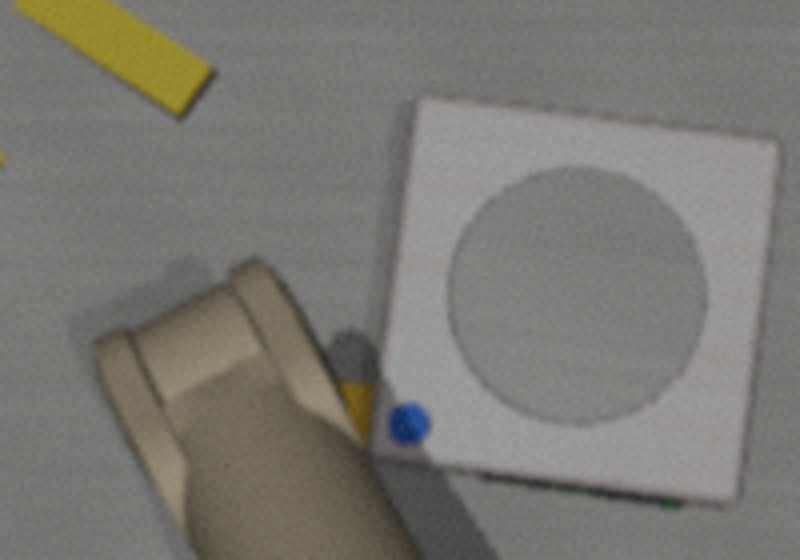

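arm_command --rows "-0.2 0 0 0.1;-0.2 0 0 0.1;-0.2 0 0 0;-0.2 0 0 0"

```text
t: 15.6
tool_pos: [0.495, 0.0739, 0.0089]
tcp_rot: [2.345, 2.068, 0.079]
ft_force: [2.1, 5.9, 1.1]
finger_gap: 0.0138
```

```bash
python3 -c "
from h import *
where([-.0955,.177,.009])"
```

```text
t 15.6 tcpS mm [-95.3 185.    8.9] yawrel 0.08 tilt z [ 0.048  0.023 -0.999] F [2.1 5.9 1.1] gap 13.8
delta rows (25mm units) [-0.32 -0.01 -0.01]
```

arm_command --rows "-0.15 0 0 0;-0.15 0 0 0"

```text
t: 15.8
tool_pos: [0.4942, 0.066, 0.009]
tcp_rot: [2.344, 2.068, 0.08]
ft_force: [0.5, 4.4, 1.3]
finger_gap: 0.0141
```

```bash
python3 -c "
from h import *
where([-.0955,.177,.009])"
```

```text
t 15.8 tcpS mm [-95.1 177.    9. ] yawrel 0.09 tilt z [ 0.048  0.023 -0.999] F [0.5 4.4 1.3] gap 14.1
delta rows (25mm units) [-0.   -0.02 -0.  ]
```

arm_command --rows "-0.06 0 0 0;-0.06 0 0 0"

```text
t: 16.0
tool_pos: [0.494, 0.0648, 0.0091]
tcp_rot: [2.344, 2.07, 0.085]
ft_force: [1.8, 11.5, -3.0]
finger_gap: 0.0134
```

```bash
python3 -c "
from h import *
where()
d=robot.read_camera('top');crop(d,230,150,430,290,4,'pics/t11.png')
d=robot.read_camera('scene');crop(d,210,220,400,360,4,'pics/s11.png')"
```

```text
t 16.0 tcpS mm [-95.2 175.9   9.1] yawrel 0.16 tilt z [ 0.049  0.026 -0.998] F [ 1.8 11.5 -3. ] gap 13.4
```

View pics/t11.png

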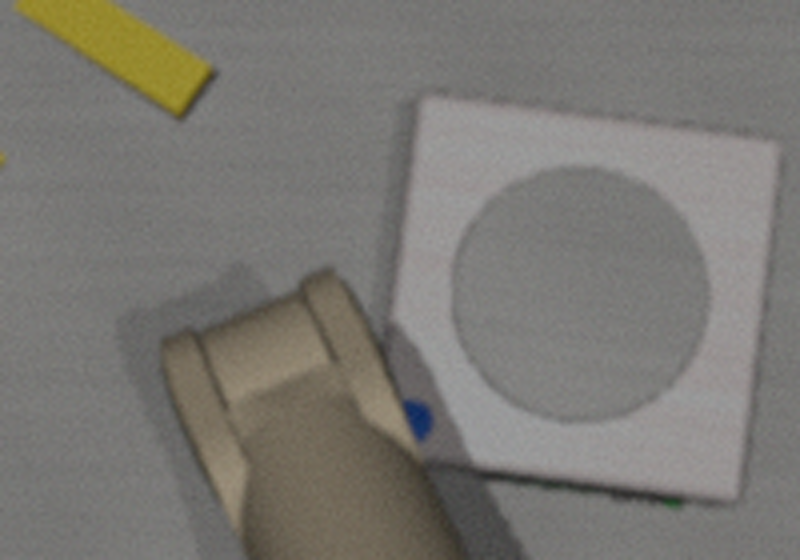

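View pics/s11.png

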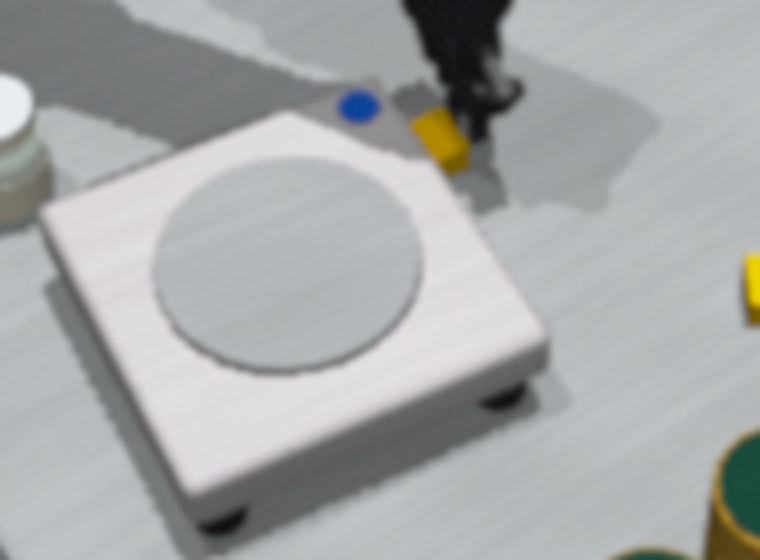

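arm_command --rows "0.3 0 0 0;0.5 0 0 0;0.5 0 -0.2 0;0.5 0 -0.5 0;0 0 -0.8 0;0 0 -1 0;0 0 -1 0;0 0 -1 0;0 0 -1 0;0 0 0 0" --gripper 0

```text
t: 17.1
tool_pos: [0.4912, 0.1105, 0.1542]
tcp_rot: [2.342, 2.071, 0.072]
ft_force: [1.1, -0.2, 0.2]
finger_gap: -0.0002
```

```bash
python3 -c "
from h import *
where([-.095,.095,.15])
d=robot.read_camera('top');crop(d,230,150,430,290,4,'pics/t12.png')
d=robot.read_camera('scene');crop(d,210,220,400,360,4,'pics/s12.png')"
```

```text
t 17.1 tcpS mm [-103.7  220.8  154.2] yawrel 0.24 tilt z [ 0.044  0.02  -0.999] F [ 1.1 -0.2  0.2] gap -0.2
delta rows (25mm units) [-5.04  0.32  0.05]
```

View pics/t12.png

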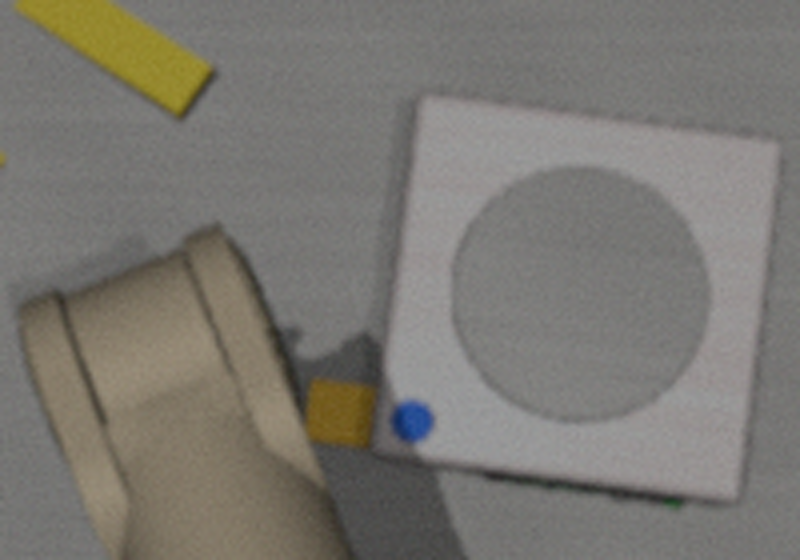

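View pics/s12.png

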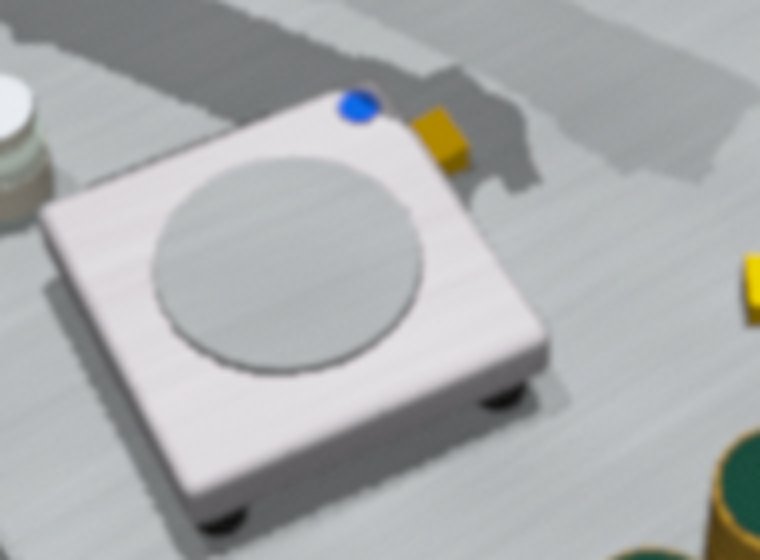

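```bash
cat >> h.py <<'E'
def dotcheck():
    obs=[]
    for n,(x0,x1,y0,y1) in (("top",(310,350,240,270)),("scene",(280,320,235,260))):
        d=robot.read_camera(n);h=cv2.cvtColor(d["img"],cv2.COLOR_RGB2HSV)
        m=(h[...,0]>100)&(h[...,0]<125)&(h[...,1]>140);mm=np.zeros_like(m);mm[y0:y1,x0:x1]=m[y0:y1,x0:x1]
        v,u=np.argwhere(mm).mean(0);obs.append((d,(u,v)));print(n,u.round(2),v.round(2),mm.sum())
    from scipy.optimize import least_squares
    r=least_squares(lambda p:np.array([np.subtract(proj(d,p),o) for d,o in obs]).ravel(),[.48,-.01,.07])
    print("dot W",r.x.round(4),"S",(toS(r.x)*1e3).round(1),"res",r.fun.round(2))
    for d,o in obs:
        for th in(0,.01,.02,.0745):print(th,np.subtract(proj(d,s2w((-.095,.095,.078),P,th)),o).round(2),end=' ')
        print()
E
python3 -c "
from h import *
dotcheck()"
```

```text
top 332.57 254.9 63
scene 299.16 246.06 51
dot W [ 0.4832 -0.0149  0.0771] S [-95.7  95.4  77.1] res [ 0.03  0.02  0.04 -0.  ]
0 [ 0.25 -0.26] 0.01 [-0.01 -0.03] 0.02 [-0.25  0.18] 0.0745 [-1.52  1.32] 
0 [-0.    0.02] 0.01 [0.11 0.15] 0.02 [0.23 0.28] 0.0745 [0.81 1.1 ]
```

The dot triangulates to z ≈ 77 mm (78 when level), and the scale stayed put on release. Next is the press.

arm_command --rows "-0.6 0.1 0 0;-0.6 0.1 0 0;-0.6 0.1 0 0;-0.6 0 0 0;-0.6 0 0 0;-0.6 0 0 0;-0.6 0 0 0;0 0 0 0"

```text
t: 18.1
tool_pos: [0.4769, 0.0011, 0.1372]
tcp_rot: [-2.349, -2.08, -0.042]
ft_force: [-1.0, -0.3, 0.4]
finger_gap: -0.0001
```

```bash
python3 -c "
from h import *
where([-.0955,.0953,.09])"
```

```text
t 18.1 tcpS mm [-104.   110.5  137.2] yawrel 0.35 tilt z [ 0.018  0.021 -1.   ] F [-1.  -0.3  0.4] gap -0.1
delta rows (25mm units) [-0.65  0.31  1.88]
```

arm_command --rows "-0.3 0.15 0.2 0;-0.25 0.12 0.3 0;0 0 0.3 0;0 0 0.3 0;0 0 0.2 0;0 0 0 0"

```text
t: 18.7
tool_pos: [0.4816, -0.0105, 0.099]
tcp_rot: [-2.342, -2.081, -0.039]
ft_force: [0.4, 0.4, 0.3]
finger_gap: 0.0001
```

```bash
python3 -c "
from h import *
where([-.0955,.0953,.082])"
```

```text
t 18.7 tcpS mm [-97.8  99.6  99. ] yawrel 0.53 tilt z [ 0.013  0.023 -1.   ] F [0.4 0.4 0.3] gap 0.1
delta rows (25mm units) [-0.19  0.08  0.68]
```

arm_command --rows "-0.15 0.08 0.2 0;0 0 0.2 0;0 0 0.1 0;0 0 0 0"

```text
t: 19.1
tool_pos: [0.4838, -0.0139, 0.0857]
tcp_rot: [-2.342, -2.082, -0.04]
ft_force: [-0.1, -0.3, 0.2]
finger_gap: -0.0
```

```bash
python3 -c "
from h import *
where([-.0955,.0953,.078])"
```

```text
t 19.1 tcpS mm [-95.2  96.4  85.7] yawrel 0.58 tilt z [ 0.014  0.023 -1.   ] F [-0.1 -0.3  0.2] gap -0.0
delta rows (25mm units) [-0.05 -0.02  0.31]
```

arm_command --rows "0 0 0.15 0;0 0 0.1 0;0 0 0.06 0"

```text
t: 19.4
tool_pos: [0.4844, -0.0137, 0.0781]
tcp_rot: [-2.342, -2.083, -0.041]
ft_force: [-4.6, -0.6, 17.0]
finger_gap: 0.0002
```

arm_command --rows "0 0 0.06 0;0 0 0.06 0"

```text
t: 19.6
tool_pos: [0.4844, -0.0137, 0.0779]
tcp_rot: [-2.343, -2.084, -0.039]
ft_force: [-11.9, -0.0, 24.3]
finger_gap: 0.0001
```

arm_command --rows "0 0 0.03 0;0 0 0.03 0;0 0 0.03 0;0 0 0.03 0"

```text
t: 20.0
tool_pos: [0.4844, -0.0138, 0.0782]
tcp_rot: [-2.345, -2.085, -0.036]
ft_force: [-5.2, 0.1, 9.6]
finger_gap: 0.0002
```

```bash
python3 -c "
from h import *
where()
d=robot.read_camera('scene');crop(d,210,220,400,360,4,'pics/s13.png')"
```

```text
t 20.0 tcpS mm [-94.7  96.7  78.2] yawrel 0.59 tilt z [ 0.015  0.018 -1.   ] F [-5.2  0.1  9.6] gap 0.2
```

arm_command --rows "0 0 -0.1 0;0 0 -0.2 0;0 0 -0.4 0;0 0 -0.8 0;0 0 -1 0;0.5 0 -1 0;1 0 -0.5 0;1 0 0 0;1 0 0 0;1 0 0 0"

```text
t: 21.05
tool_pos: [0.4975, 0.0954, 0.1906]
tcp_rot: [2.356, 2.077, 0.041]
ft_force: [0.1, 0.4, -0.4]
finger_gap: 0.0003
```

arm_command --rows "1 0 -0.5 0;1 0 0 0;1 0 0 0;0.5 0 0 0;0 0 0 0;0 0 0 0"

```text
t: 21.65
tool_pos: [0.508, 0.1899, 0.2103]
tcp_rot: [2.349, 2.084, 0.049]
ft_force: [0.6, 0.6, -0.5]
finger_gap: 0.0005
```

```bash
python3 -c "
from h import *
where()
dotcheck()
d=robot.read_camera('top');cv2.imwrite('pics/t14f.png',d['img'][:,:,::-1]);crop(d,230,150,430,290,4,'pics/t14.png')
d=robot.read_camera('scene');crop(d,210,220,400,360,4,'pics/s14.png')"
```

```text
t 21.65 tcpS mm [-97.2 301.7 210.3] yawrel 0.44 tilt z [ 0.024  0.02  -1.   ] F [ 0.6  0.6 -0.5] gap 0.5
top 332.73 254.87 62
scene 299.15 246.19 47
dot W [ 0.4834 -0.0152  0.0769] S [-95.5  95.2  76.9] res [-0.01 -0.   -0.01  0.  ]
0 [ 0.09 -0.22] 0.01 [-0.16 -0.  ] 0.02 [-0.41  0.22] 0.0745 [-1.68  1.35] 
0 [ 0.01 -0.12] 0.01 [0.12 0.01] 0.02 [0.23 0.15] 0.0745 [0.82 0.97]
```

View pics/t14f.png

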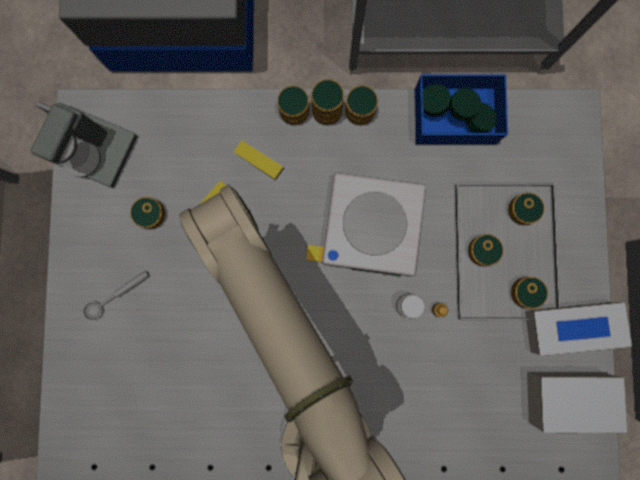

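View pics/s14.png

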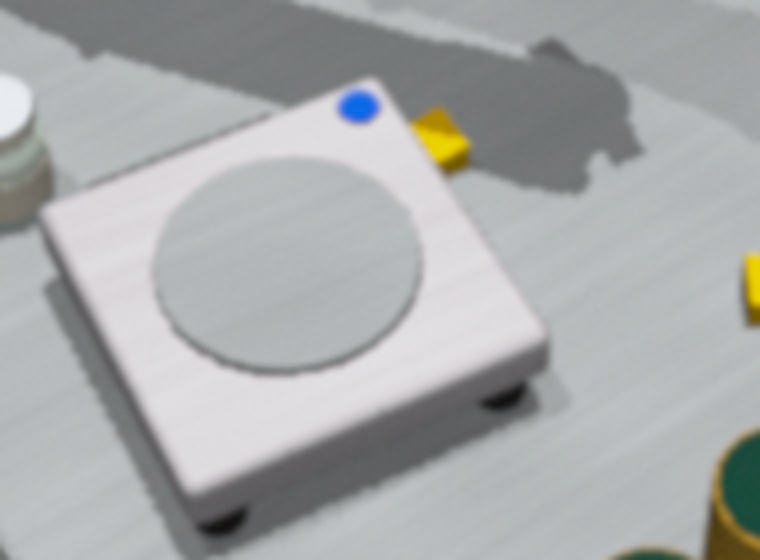

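View pics/t14.png

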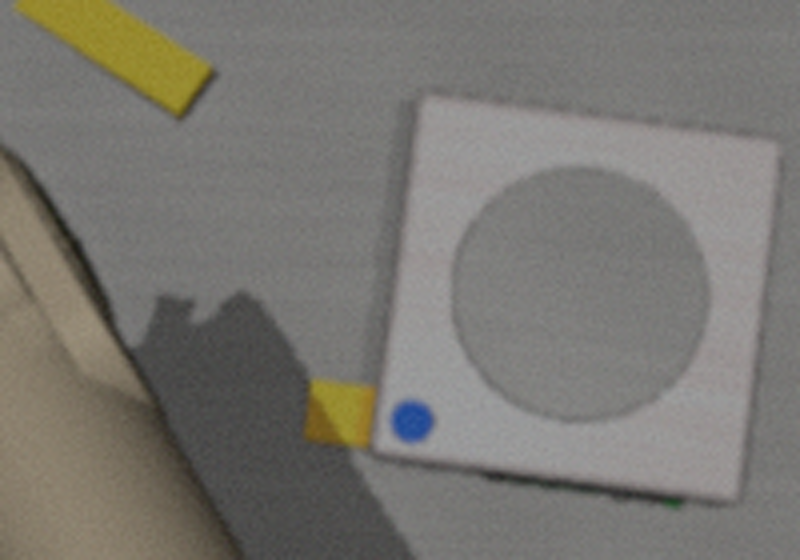

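Everything held. The first press peaked at 24 N but faded quickly, so I'll repeat it with a steadier hold.

arm_command --rows "-0.8 0 0 0;-0.8 0 0 0;-0.8 0 0.2 0;-0.8 0 0.4 0;-0.8 0 0.4 0;-0.8 0 0.4 0;-0.8 0 0.4 0;0 0 0.4 0;0 0 0.3 0;0 0 0 0"

```text
t: 22.85
tool_pos: [0.4913, 0.0386, 0.1423]
tcp_rot: [2.361, 2.065, 0.047]
ft_force: [-0.3, -0.1, 0.2]
finger_gap: 0.0001
```

```bash
python3 -c "
from h import *
where([-.0955,.0953,.085])"
```

```text
t 22.85 tcpS mm [-94.5 149.5 142.3] yawrel -0.36 tilt z [ 0.025  0.017 -1.   ] F [-0.3 -0.1  0.2] gap 0.1
delta rows (25mm units) [-2.22 -0.08  2.25]
```

arm_command --rows "-0.5 0 0.2 0;-0.5 0 0.2 0;-0.5 0 0.3 0;-0.5 0 0.3 0;0 0 0.3 0;0 0 0.2 0;0 0 0 0"

```text
t: 23.55
tool_pos: [0.4856, -0.0135, 0.1011]
tcp_rot: [2.36, 2.067, 0.049]
ft_force: [0.1, 1.0, 0.1]
finger_gap: -0.0001
```

```bash
python3 -c "
from h import *
where([-.0955,.0953,.082])"
```

```text
t 23.55 tcpS mm [-93.5  97.1 101.1] yawrel -0.28 tilt z [ 0.026  0.017 -1.   ] F [0.1 1.  0.1] gap -0.1
delta rows (25mm units) [-0.09 -0.1   0.76]
```

arm_command --rows "-0.08 -0.08 0.2 0;0 0 0.2 0;0 0 0.15 0;0 0 0 0"

```text
t: 23.95
tool_pos: [0.4839, -0.0134, 0.0863]
tcp_rot: [2.357, 2.07, 0.05]
ft_force: [-0.4, 0.3, -0.1]
finger_gap: -0.0
```

```bash
python3 -c "
from h import *
where([-.0955,.0953,.078])"
```

```text
t 23.95 tcpS mm [-95.2  96.9  86.3] yawrel -0.13 tilt z [ 0.027  0.018 -0.999] F [-0.4  0.3 -0.1] gap -0.0
delta rows (25mm units) [-0.07 -0.02  0.33]
```

arm_command --rows "0 0 0.15 0;0 0 0.1 0;0 0 0.07 0;0 0 0.06 0"

```text
t: 24.35
tool_pos: [0.4847, -0.0128, 0.0778]
tcp_rot: [2.356, 2.07, 0.051]
ft_force: [-13.9, 0.5, 32.3]
finger_gap: 0.0004
```

arm_command --rows "0 0 0.06 0;0 0 0.06 0;0 0 0.06 0"

```text
t: 24.65
tool_pos: [0.4847, -0.0129, 0.0779]
tcp_rot: [2.354, 2.069, 0.047]
ft_force: [-9.5, 0.4, 19.6]
finger_gap: -0.0001
```

arm_command --rows "0 0 0.06 0;0 0 0.06 0;0 0 0.06 0"

```text
t: 24.95
tool_pos: [0.4847, -0.0128, 0.0779]
tcp_rot: [2.351, 2.067, 0.043]
ft_force: [-10.2, 0.3, 21.0]
finger_gap: 0.0003
```

```bash
python3 -c "
from h import *
where()
dotcheck"
```

```text
t 24.95 tcpS mm [-94.5  97.7  77.9] yawrel -0.06 tilt z [ 0.027  0.01  -1.   ] F [-10.2   0.3  21. ] gap 0.3
```

The press held at about 20 N, with the fingertip steady at z = 77.9 mm. Backing away.

arm_command --rows "0 0 -0.1 0;0 0 -0.2 0;0 0 -0.4 0;0 0 -0.8 0;0 0 -1 0;0.5 0 -1 0;1 0 -0.5 0;1 0 0 0;1 0 0 0;1 0 0 0"

```text
t: 25.95
tool_pos: [0.4978, 0.0968, 0.189]
tcp_rot: [2.358, 2.055, 0.047]
ft_force: [0.2, -0.5, 0.9]
finger_gap: 0.0
```

arm_command --rows "1 0 -0.5 0;1 0 0 0;1 0 0 0;0.5 0 0 0;0 0 0 0;0 0 0 0"

```text
t: 26.55
tool_pos: [0.5091, 0.191, 0.2071]
tcp_rot: [2.353, 2.062, 0.053]
ft_force: [0.8, -0.5, -0.1]
finger_gap: -0.0004
```

```bash
python3 -c "
from h import *
where();dotcheck()
d=robot.read_camera('top');cv2.imwrite('pics/t15.png',d['img'][:,:,::-1])
d=robot.read_camera('scene');cv2.imwrite('pics/s15.png',d['img'][:,:,::-1])"
```

```text
t 26.55 tcpS mm [-96.2 303.  207.1] yawrel -0.27 tilt z [ 0.034  0.013 -0.999] F [ 0.8 -0.5 -0.1] gap -0.4
top 332.63 254.82 60
scene 299.15 246.19 47
dot W [ 0.4834 -0.015   0.0769] S [-95.5  95.3  76.9] res [ 0.04  0.02  0.04 -0.  ]
0 [ 0.18 -0.17] 0.01 [-0.07  0.05] 0.02 [-0.32  0.27] 0.0745 [-1.59  1.41] 
0 [ 0.01 -0.12] 0.01 [0.12 0.01] 0.02 [0.23 0.15] 0.0745 [0.82 0.97]
```

View pics/s15.png

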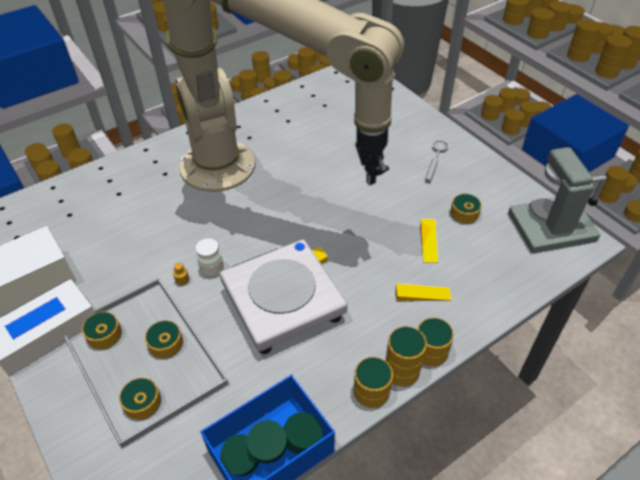

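View pics/t15.png

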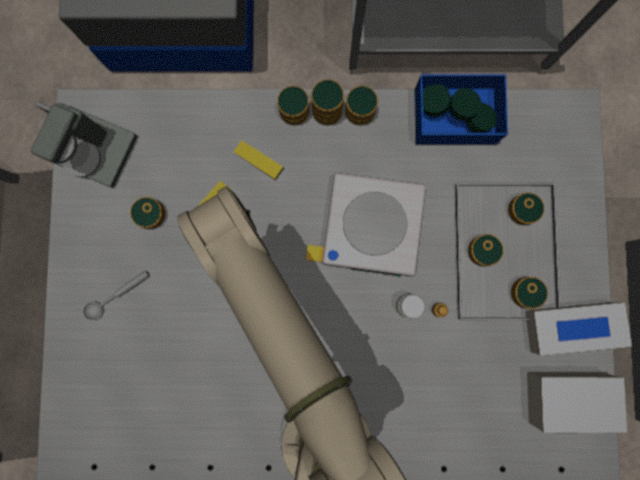

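The wedge is in place with its thick end showing at (315,253) in the top view, the arm is clear, and the bystanders are where they started. Handing in.

```bash
python3 -c "
from cell import robot
print(robot.sign_off())"
```

```text
the job is handed in; nothing more can be done
None
```

The wedge is under the short foot and the scale stands level. I handed the job in at about 27 s.

- **Alignment:** I lined up the wedge nearest the base by nudging it sideways between loosely spaced fingers, without lifting it.
- **Push:** I pushed it thin end first along the scale's -y. The force ran at about 5 N, then rose to 11.5 N when the wedge jammed, about 70 mm in. That final figure is above the 4–9 N you gave.
- **Press on the blue dot:** I pressed twice with the shut fingertips. The first press peaked at about 24 N but faded. The second reached 32 N and then held at about 20 N, with the fingertip steady at z = 77.9 mm. A sideways force of 10–14 N showed during the second press because the tool was tilted about 1.5°.
- **Last checks:** After backing away, the cameras put the dot at z ≈ 77 mm. It was the same after each press and agrees with level (78 mm) within calibration, to about 0.01 rad. The wedge had not moved, the bystanders I could see were where they started, and the arm was touching nothing.

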